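# Feel-check three cigars on the firmness gauge, palest to darkest

### The arm

A 7-joint arm with a two-finger parallel gripper is mounted at the origin on the work surface. World frame = base frame: x ahead of the robot, y to its left, z up, the work surface at z = 0. Lengths are in m, angles in degrees, forces in N, time in s.
With the tool pointing down it reaches from about 0.425 to 0.875 m from the base axis. Payload 4.7 kg.
Tool frame: the origin (TCP) lies at the very end of the fingers, on their centre line; the grasp point (between the pads) lies 19 mm behind it (env.grasp_offset is the distance from the TCP to the grasp point, in m); z points along the fingers, y is the line along which they close (so a half turn about z gives the same grasp; the last joint's range is limited). The gripper opens to 87 mm and grips with 3 to 60 N. Pads are 19 mm wide; open, the fingers measure 117 mm over their backs; the gripper's body (75 mm by 190 mm) begins 51 mm behind the grasp point.
Start: joints at [-73.906, 18.392, -4.016, 83.108, 1.295, 78.541, -3.26], TCP at [0.171, 0.627, 0.223] pointing down, gripper open.
Joint ranges: [-163.93, 163.93], [-17.29, 119.83], [-79.2, 71.16], [3.27, 140.29], [-89.18, 269.18], [5.43, 117.66], [-154.24, 154.24]. Speed limits (degrees/s): [147.25, 147.25, 180, 180, 180, 180, 180].

### API

Orientations are given as [roll, pitch, yaw] about the fixed x, y, z axes, in that order (R = Rz(yaw) Ry(pitch) Rx(roll)).
In Python, from cell import env gives the robot as it stands. The module is installed in compiled form; this text tells all that it offers.
- The arm moves only by the tool drive_tool, never from a script. Its argument "moves" is one flat list of numbers, 5 for each row, row after row: the shift along the tool's x, y, z in units of 40 mm (1.0 is 40 mm), then the turn about the tool's z in units of 10 degrees (1.0 is 10 degrees), then the finger opening in mm, from 0 to 87. A call has 1 to 5 rows; each row is the pose to reach, as a shift and turn from the pose commanded when the call began, along the tool's axes at that moment; what a row does not reach only later rows make up. A row lasts 1/8 s, in which the tool goes at most 62.5 mm and 10.7 degrees, less where a joint would pass 70% of its speed; a pose out of reach is approached as far as the arm can. A call with a gripper value outside its range is refused whole. The fingers move at their own pace and stop on an object; "squeeze" is the grip in N (left out, the last holds). Time passes only in rows, so rows that repeat a pose let the fingers close. It gives the time, the measured TCP pose, the force, the opening and the grip force at its end, in the units of the state.
- env.get_obs(): the state, without advancing time (a new reading comes with each control period).
- env.read_camera(name): name is "scene" or "top" or "wrist"; returns (picture, depth): 480x640x3 uint8, red, green, blue; 480x640 float32, m along the optical axis (not along the pixel's ray), 0 where there is no reading.
- env.camera_model(name): a dict with "K" (3x3 intrinsics, pixels), "k1" (the pictures are not rectified: a ray, as slopes to the right and down, at radius r is drawn at 1 + k1 r^2 times it, then the intrinsics apply), "rvec" (rotation vector, rad) and "tvec" (3), from world to camera coordinates, as OpenCV has them; the wrist camera has in their place "tool_from_camera" (4x4, takes a point from camera to tool coordinates, whose origin is the TCP and whose axes are the flange's). Camera axes: x right, y down, z forward; pixel columns grow to the right and rows downward; lengths in m; the calibration is good to about 2 mm. A picture is of the moment at which its call begins: read the wrist's pose just before it. camera_model takes no time and is no camera call.
- env.sign_off(): hands the job in; it is judged then, once.
The state is a dict: "time_s": time; "qpos": joint angles; "joint_velocities": joint speeds; "effort": joint torques, N m; "tool_pos": TCP position; "tool_rot": TCP orientation; "force": force on the tool from outside, world axes, zero at the start; "wrist_torque": the same for the moment, N m; "grip_width": finger opening in m; "grasp_force": force on a finger pad.
Only numpy, scipy, OpenCV 4.12 (cv2) and the standard library are available. Lean on these libraries where they do the work, as an engineer would, in place of code of your own. Each camera call takes 0.05 s, during which the arm holds its last target. There are 200 camera calls.

### The job

Feel-check the three cigars without a band on the firmness gauge, palest first, then the medium brown, then the darkest, so that dark leaf does not stain a paler wrapper: with a fingertip press each one gently down at its middle until its cradle has sunk about 8 mm (half its travel, pointer in the green zone), not on to the stop; it stays there when you let go. Only touch: do not lift or shift any cigar out of its cradle, leave the red-banded one untouched, and do not disturb anything else on the bench.

Things in the scene. Friction and masses are not known exactly. Their poses are not given: they have to be found in the camera images.
- gauge: Firmness gauge, fixed to the bench: dark wooden bed 200 x 300 mm with an aluminium top at 34 mm. Origin: centre of its underside on the table; y across the lanes. Four steel V cradles 142 mm long (along gauge x) lie side by side at gauge x = 0, y = -105, -35, +35, +105 mm, one cigar in each. Cradle walls reach 71 mm above the table, cigar tops 83 mm.
- cradles (a point): Middle of the row of cradles, 60 mm above the gauge's origin. How a cradle moves: straight down 16 mm to a hard stop, against a steady friction of about 4 N all the way, without a spring; it stays where it is left and the cigar sinks with it. So end a press by its depth: the force does not rise until the stop.
- scales (a point): Middle of the row of white scale posts, at gauge x = +91 mm, 74 mm above the table (their top). One post, 16 mm wide, stands beside the end of each lane; the cradle's small black pointer on it shows the depth: green zone 4 to 12 mm sunk, red zone beyond.
- cigar_pale: Cigar with a pale tan wrapper, no band; press first. 130 mm long, 19 mm in diameter, 10 to 25 g, loose, lying level along the gauge's x axis in one of its four cradles (any of them). Origin: on its centre line at mid length, x towards its rounded head; at the start 73.4 mm above the table (top 82.9 mm), sinking with the cradle.
- cigar_medium: Cigar with a medium brown wrapper, no band; press second. 130 mm long, 19 mm in diameter, 10 to 25 g, loose, lying level along the gauge's x axis in one of its four cradles (any of them). Origin: on its centre line at mid length, x towards its rounded head; at the start 73.4 mm above the table (top 82.9 mm), sinking with the cradle.
- cigar_dark: Cigar with a very dark, almost black brown wrapper, no band; press third. 130 mm long, 19 mm in diameter, 10 to 25 g, loose, lying level along the gauge's x axis in one of its four cradles (any of them). Origin: on its centre line at mid length, x towards its rounded head; at the start 73.4 mm above the table (top 82.9 mm), sinking with the cradle.
- cigar_banded: Medium brown cigar with a red and white paper band 34 mm wide round it, checked already: not to be touched. 130 mm long, 19 mm in diameter, 10 to 25 g, loose, lying level along the gauge's x axis in one of its four cradles (any of them). Origin: on its centre line at mid length, x towards its rounded head; at the start 73.4 mm above the table (top 82.9 mm), sinking with the cradle.
- bowl: Bystander, not to be disturbed: open steel bowl, 90 mm across, 40 mm high, on the bench on the gauge's +y side. Origin: centre of its underside.
- jar: Bystander, not to be disturbed: amber glass jar with white cap, 54 mm across, 75 mm high, on the bench on the gauge's -y side. Origin: centre of its underside.
- blade: Bystander, not to be disturbed: steel half-moon leaf knife, about 110 mm across, 6 mm thick, flat on the dark rolling board (30 mm high) to the robot's right. Origin: middle of its underside.
- ring_gauge: Bystander, not to be disturbed: wooden plate 55 x 150 x 8 mm with four holes, flat on the bench beyond the gauge. Origin: centre of its underside.
- tamper: Bystander, not to be disturbed: turned brass tamper, 36 mm across, 70 mm high, standing to the robot's left. Origin: centre of its underside.
Not all that is in view belongs to the job. What is shaped like the cigar_dark but purple, turquoise or yellow is not meant.

How it is judged:
By the outcome, as a careful person would: the job done as asked, in the order asked, and still so for the second after the job is handed in, with the robot touching nothing.
It also fails if it takes over 43 s, if anything falls off the work surface, if the arm or the gripper's body presses on something with over 40 N, if the wrist force passes 120 N, or if a joint passes its speed limit or range.

## Working session

There is one attempt and no reset: what is moved stays moved. The work goes in short steps, Python scripts to look and compute and a tool call to move; the robot and the scene stay as the last step left them, time stands still between calls to the robot, and variables do not carry over. Pictures are saved under pics/ and viewed, at most 10 in all, crops included, and the job is handed in when it is done.

Besides the shell and the picture viewer there is one more tool, called after "Request:" as name(argument=value, ...), one argument or row to a line, values as JSON. drive_tool: Moves the arm, as the interface text tells. Its arguments: {"type":"object","properties":{"moves":{"type":"array","items":{"type":"number"}},"squeeze":{"type":"number"}},"required":["moves"]}

```bash
mkdir -p pics; cat > h.py <<'E'
import numpy as np, cv2
from cell import env
def und(m,uv):
    K=np.array(m["K"]);d=np.array([m["k1"],0,0,0,0],float)
    return cv2.undistortPoints(np.array(uv,float).reshape(-1,1,2),K,d).reshape(-1,2)
def ray(name,uv,tool=None):
    m=env.camera_model(name);p=und(m,uv);r=np.c_[p,np.ones(len(p))]
    if "rvec" in m:
        R=cv2.Rodrigues(np.array(m["rvec"],float))[0];t=np.array(m["tvec"],float).ravel()
        return -R.T@t, r@R
    from scipy.spatial.transform import Rotation as Ro
    T=np.array(m["tool_from_camera"]);pos,rot=tool
    W=Ro.from_euler('xyz',rot,degrees=True).as_matrix()
    return W@T[:3,3]+np.array(pos), r@(W@T[:3,:3]).T
def onplane(name,uv,z,tool=None):
    o,d=ray(name,uv,tool);return o+d*((z-o[2])/d[:,2:3])
E
python3 - <<'E'
from h import *
o=env.get_obs();print({k:np.round(o[k],3) for k in o})
for n in("top","scene"):
    p,d=env.read_camera(n);cv2.imwrite(f"pics/{n}0.png",p[...,::-1]);np.savez(n+"0.npz",p=p,d=d)
m=env.camera_model("wrist");print(m)
E
```

```text
{'time_s': np.float64(0.0), 'qpos': array([-73.905,  18.439,  -4.017,  83.175,   1.297,  78.54 ,  -3.261]), 'joint_velocities': array([ 0.003,  0.028, -0.054, -0.013, -0.087,  0.124, -0.003]), 'effort': array([ 0.0000e+00, -4.9129e+01, -4.0400e-01, -3.1253e+01, -6.4000e-02,
        4.4000e-02,  0.0000e+00]), 'tool_pos': array([0.171, 0.626, 0.221]), 'tool_rot': array([-1.79890e+02,  7.00000e-03,  1.64716e+02]), 'force': array([0.314, 0.51 , 0.258]), 'wrist_torque': array([ 0.027, -0.02 ,  0.01 ]), 'grasp_force': np.float64(0.0), 'grip_width': np.float64(0.087)}
{'K': array([[371.80176008,   0.        , 317.90269614],
       [  0.        , 371.80176008, 237.80903123],
       [  0.        ,   0.        ,   1.        ]]), 'k1': -0.048842878202042674, 'tool_from_camera': array([[-2.12632873e-04, -9.70607965e-01, -2.40666020e-01,
         6.42483454e-02],
       [ 9.99999372e-01, -4.71164139e-04,  1.01669079e-03,
        -2.58380567e-04],
       [-1.10020138e-03, -2.40665652e-01,  9.70607456e-01,
        -1.61700730e-01],
       [ 0.00000000e+00,  0.00000000e+00,  0.00000000e+00,
         1.00000000e+00]])}
```

View pics/top0.png

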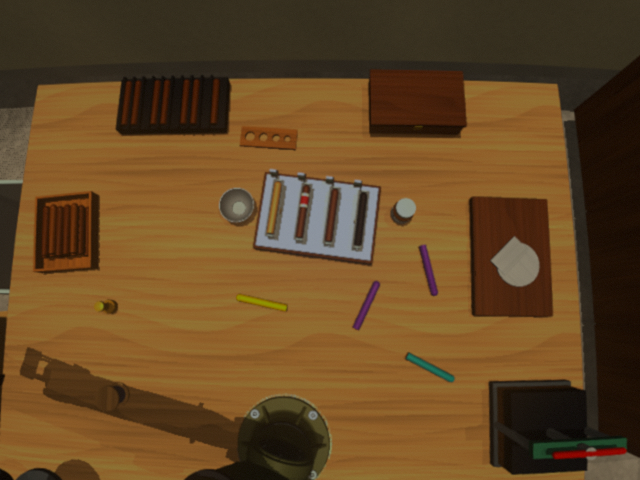

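View pics/scene0.png

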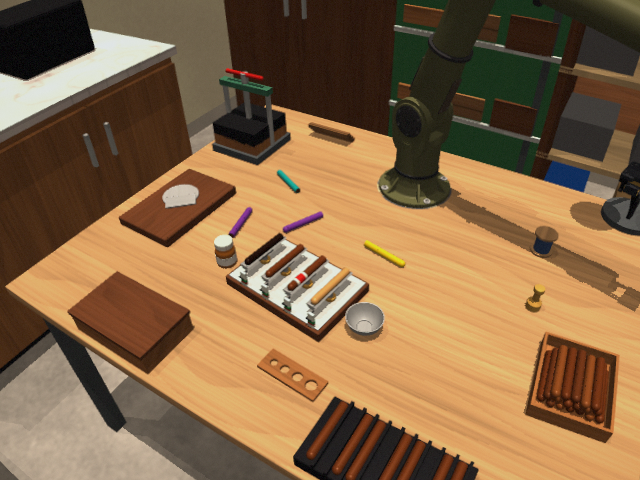

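The top view shows four cradles: pale at (274,209), red-banded at (303,212), medium at (332,217) and dark at (361,219). The look-alikes are the yellow stick (262,302), purple sticks (367,305) and (429,270), the turquoise stick (430,367), and the cigars in the boxes at (66,232) and (173,103). I choose the three unbanded cigars on the gauge. The scene view agrees.

```bash
python3 - <<'E'
from h import *
p=np.load("top0.npz")["p"]
# aluminium plate outline: grey/blue low saturation in ROI
hsv=cv2.cvtColor(p,cv2.COLOR_RGB2HSV)
c=p.astype(int)
mk=((c[...,2]>c[...,0]-5)&(c[...,2]>110)).astype(np.uint8)
roi=np.zeros_like(mk);roi[160:275,245:390]=1;mk*=roi
mk=cv2.morphologyEx(mk,cv2.MORPH_CLOSE,np.ones((15,15)))
mk=cv2.morphologyEx(mk,cv2.MORPH_OPEN,np.ones((9,9)))
ct=max(cv2.findContours(mk,0,2)[0],key=cv2.contourArea)
b=cv2.boxPoints(cv2.minAreaRect(ct));print(b)
w=onplane("top",b,.034);print(w.round(4));ctr=w.mean(0);print(ctr,[np.linalg.norm(w[i]-w[i-1]) for i in range(4)])
L=max(((w[1]-w[0]),(w[2]-w[1])),key=np.linalg.norm);L=L*np.sign(L[1]);yaw=np.degrees(np.arctan2(-L[0],L[1]));print("yaw",yaw)
cig=onplane("top",[(274,209),(303,212),(332,217),(361,219)],.083);print(cig.round(4))
cv2.imwrite("pics/crop.png",cv2.resize(p[160:270,245:425,::-1],None,fx=4,fy=4,interpolation=cv2.INTER_CUBIC))
E
```

```text
[[255.68661 244.68633]
 [265.68607 170.94048]
 [379.17575 186.3289 ]
 [369.1763  260.07477]]
[[ 0.475   0.0737  0.034 ]
 [ 0.6652  0.0548  0.034 ]
 [ 0.6267 -0.2333  0.034 ]
 [ 0.4396 -0.2062  0.034 ]]
[ 0.55161468 -0.07776631  0.034     ] [np.float64(0.28211047908998005), np.float64(0.19114647083407027), np.float64(0.2906812162767162), np.float64(0.18899971326900816)]
yaw -7.620454377972243
[[ 0.5545  0.0252  0.083 ]
 [ 0.5477 -0.0443  0.083 ]
 [ 0.5361 -0.1134  0.083 ]
 [ 0.5319 -0.1822  0.083 ]]
```

View pics/crop.png

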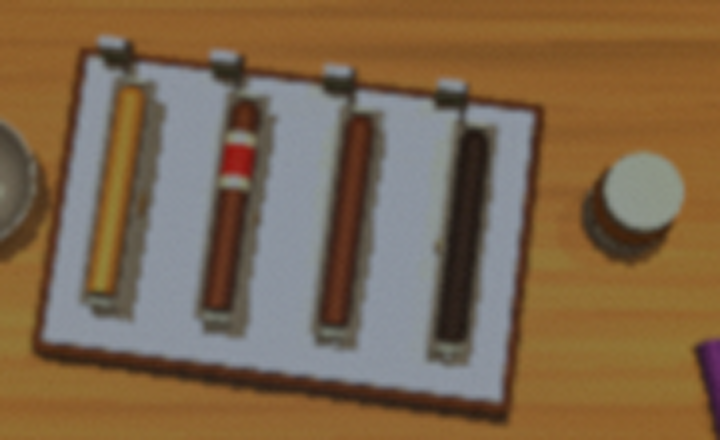

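Row order is confirmed: pale, banded, medium, dark from +y to −y. Next I move above the gauge with the fingers closed and the tool turned to line up with the gauge.

Request:
drive_tool(
  moves=[-0.95,-1.0,0,-0.2,0,-1.9,-2.0,0,-0.4,0,-2.85,-3.0,0,-0.6,0,-3.8,-4.0,0,-0.77,0,-4.75,-5.0,0,-0.77,0],
  squeeze=5,
)

```text
time_s: 0.72
tool_pos: [0.3026, 0.382, 0.2223]
tool_rot: [-180.0, -0.0, 172.4]
force: [0.7, -0.0, -0.7]
grip_width: 0.0448
grasp_force: 0.0
```

Request:
drive_tool(
  moves=[-0.75,-1.06,0,0,0,-1.5,-2.13,0,0,0,-2.25,-3.2,0,0,0,-3.0,-4.26,0,0,0,-3.75,-5.32,0,0,0],
)

```text
time_s: 1.35
tool_pos: [0.4229, 0.1516, 0.2224]
tool_rot: [180.0, -0.0, 172.4]
force: [-0.2, 0.1, -0.0]
grip_width: 0.0021
grasp_force: 0.0
```

Request:
drive_tool(
  moves=[-0.75,-1.06,0,0,0,-1.5,-2.13,0,0,0,-2.25,-3.2,0,0,0,-3.0,-4.26,0,0,0,-3.75,-5.32,0,0,0],
)

```text
time_s: 1.98
tool_pos: [0.5435, -0.0788, 0.2224]
tool_rot: [180.0, 0.0, 172.4]
force: [0.9, 0.5, 0.2]
grip_width: 0.0004
grasp_force: 0.0
```

Request:
drive_tool(
  moves=[0,0,0,0,0,0,0,0,0,0],
)

```text
time_s: 2.22
tool_pos: [0.5427, -0.0769, 0.222]
tool_rot: [180.0, -0.1, 172.4]
force: [-1.1, 0.9, -0.9]
grip_width: 0.001
grasp_force: 0.0
```

```bash
python3 - <<'E'
from h import *
o=env.get_obs();print(o["tool_pos"].round(4),o["tool_rot"].round(2),o["grip_width"],np.round(o["force"],2))
p,d=env.read_camera("wrist");cv2.imwrite("pics/w1.png",p[...,::-1]);np.savez("w1.npz",p=p,d=d,pos=o["tool_pos"],rot=o["tool_rot"])
E
```

```text
[ 0.5427 -0.0769  0.222 ] [ 1.7998e+02 -8.0000e-02  1.7242e+02] 0.0009858509500285074 [-1.15  0.86 -0.91]
```

View pics/w1.png

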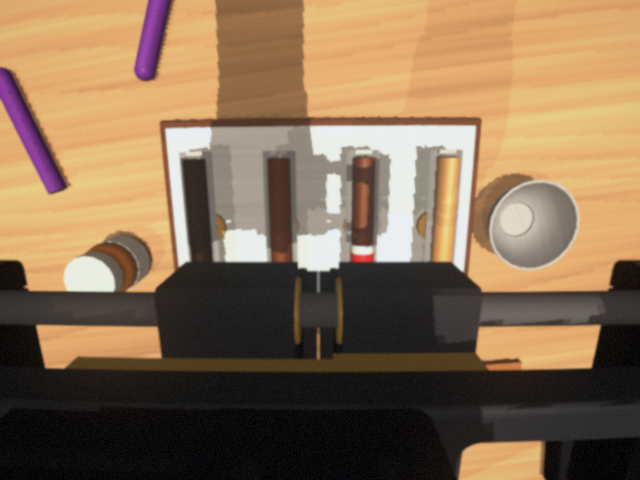

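The wrist view is turned half round. The foot ends are at dark (193,157), medium (279,157), banded (364,156) and pale (448,155). I'll compute the mid points from these and hold them against the top view.

```bash
python3 - <<'E'
from h import *
z=np.load("w1.npz");t=(z["pos"],z["rot"])
f=onplane("wrist",[(193,157),(279,157),(364,156),(448,155)],.078,t);g=onplane("wrist",[(201,255),(282,255),(361,240),(443,255)],.083,t)
print("feet",f.round(4));print("pitch",np.linalg.norm(np.diff(f,axis=0),axis=1).round(4))
D=g-f;print("cigar yaw",np.degrees(np.arctan2(D[:,1],D[:,0])).round(1))
L=f[3]-f[0];yaw=np.arctan2(-L[0],L[1]);print("yaw",np.degrees(yaw))
print("mid wrist",(f+.065*np.array([np.cos(yaw),np.sin(yaw),0])).round(4))
m=onplane("top",[(360.5,218.9),(331.8,215.3),(302.8,211),(274,207.3)],.08);print("mid top",m.round(4))
for (u,v) in [(203,220),(281,220),(362,220),(445,220)]: # depth check of cigar top
    dd=z["d"][v,u];o,r=ray("wrist",[(u,v)],t);print((o+r[0]*dd).round(4))
E
```

```text
feet [[ 0.4738 -0.1697  0.078 ]
 [ 0.4833 -0.1006  0.078 ]
 [ 0.4916 -0.0326  0.078 ]
 [ 0.4994  0.0352  0.078 ]]
pitch [0.0698 0.0685 0.0682]
cigar yaw [-6.1 -6.8 -8.6 -7.1]
yaw -7.147553084695703
mid wrist [[ 0.5382 -0.1778  0.078 ]
 [ 0.5478 -0.1087  0.078 ]
 [ 0.5561 -0.0407  0.078 ]
 [ 0.5639  0.0271  0.078 ]]
mid top [[ 0.5327 -0.1813  0.08  ]
 [ 0.5409 -0.113   0.08  ]
 [ 0.5508 -0.0436  0.08  ]
 [ 0.5594  0.0257  0.08  ]]
[ 0.5257 -0.1717  0.0793]
[ 0.5339 -0.1065  0.0819]
[ 0.5427 -0.0402  0.0825]
[0.5517 0.0283 0.0825]
```

Request:
drive_tool(
  moves=[-0.07,1.3,0,0,0,-0.13,2.6,0,0,0,-0.13,2.6,1.2,0,0,-0.13,2.6,2.4,0,0,-0.13,2.6,3.0,0,0],
)

```text
time_s: 2.9
tool_pos: [0.5596, 0.0272, 0.0998]
tool_rot: [-180.0, -0.2, 172.6]
force: [0.5, -0.1, -0.1]
grip_width: 0.0003
grasp_force: 0.0
```

Request:
drive_tool(
  moves=[0,0,0.15,0,0,0,0,0.25,0,0,0,0,0.25,0,0],
)

```text
time_s: 3.28
tool_pos: [0.5627, 0.0254, 0.0936]
tool_rot: [179.9, 0.1, 172.4]
force: [0.5, -0.9, -0.0]
grip_width: 0.0009
grasp_force: 0.0
```

```bash
python3 - <<'E'
from h import *
a=[]
for i in range(3):
    env.read_camera("wrist");o=env.get_obs();print(o["tool_pos"].round(4),np.round(o["force"],1))
p,d=env.read_camera("scene");cv2.imwrite("pics/s1.png",cv2.resize(p[225:340,215:390,::-1],None,fx=4.5,fy=4.5,interpolation=cv2.INTER_CUBIC))
E
```

```text
[0.5628 0.0252 0.0937] [ 0.4 -0.7 -0.1]
[0.5628 0.0251 0.0937] [ 0.3 -0.4  0.1]
[0.5627 0.025  0.0936] [ 0.5 -0.3  0.4]
```

View pics/s1.png

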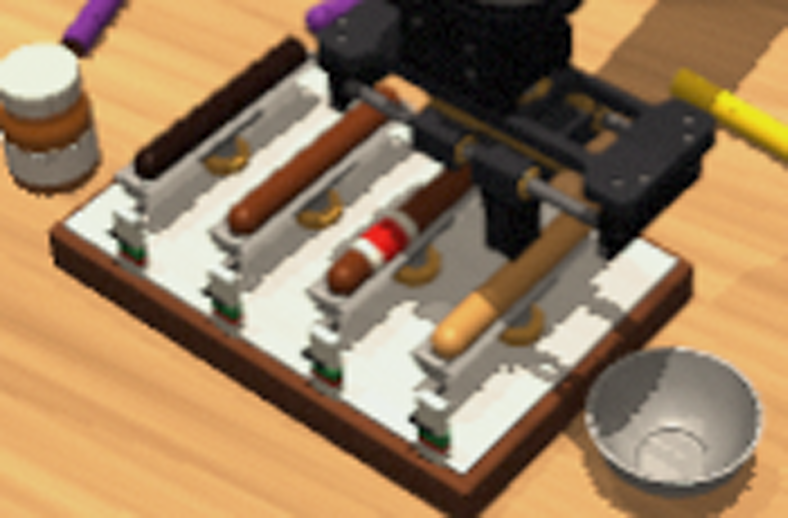

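The crop shows the closed fingertips above the pale cigar near its middle, bottom at about (515,255). I'll project the TCP and the cigar mid point into this view to check the alignment.

```bash
python3 - <<'E'
from h import *
m=env.camera_model("scene")
y=np.radians(-7.4);gx=np.array([np.cos(y),np.sin(y),0]);c=np.array([.5615,.0265,.083])
P=np.array([[.5627,.025,.0937],c,c+.065*gx-[0,0,.0095],c-.065*gx-[0,0,.0095],c-[0,0,.008]])
q=cv2.projectPoints(P,np.array(m["rvec"]),np.array(m["tvec"]),np.array(m["K"]),np.array([m["k1"],0,0,0,0]))[0].reshape(-1,2)
print(((q-[215,225])*4.5).round(0))
E
```

```text
[[508. 243.]
 [512. 257.]
 [431. 345.]
 [588. 200.]
 [512. 268.]]
```

Request:
drive_tool(
  moves=[0,0.04,0.1,0,0,0,0.04,0.2,0,0,0,0.04,0.25,0,0,0,0.04,0.28,0,0,0,0.04,0.28,0,0],
)

```text
time_s: 4.1
tool_pos: [0.5621, 0.0267, 0.0814]
tool_rot: [180.0, -0.0, 172.4]
force: [-1.5, 0.7, 3.5]
grip_width: 0.0001
grasp_force: 1.1
```

Request:
drive_tool(
  moves=[0,0,0.03,0,0,0,0,0.05,0,0,0,0,0.05,0,0],
)

```text
time_s: 4.47
tool_pos: [0.5621, 0.0266, 0.0793]
tool_rot: [180.0, -0.0, 172.4]
force: [-1.0, 0.8, 2.4]
grip_width: 0.0006
grasp_force: 1.4
```

Request:
drive_tool(
  moves=[0,0,0.04,0,0,0,0,0.08,0,0,0,0,0.11,0,0,0,0,0.11,0,0],
)

```text
time_s: 4.97
tool_pos: [0.5623, 0.0264, 0.0748]
tool_rot: [-180.0, 0.0, 172.4]
force: [-0.7, 0.6, 1.3]
grip_width: 0.0004
grasp_force: 0.5
```

Request:
drive_tool(
  moves=[0,0,-0.05,0,0,0,0,-0.2,0,0,0,0,-0.7,0,0,0,0,-1.3,0,0,0,0,-1.3,0,0],
)

```text
time_s: 5.6
tool_pos: [0.564, 0.0264, 0.1291]
tool_rot: [179.9, 0.3, 172.4]
force: [-1.1, -0.3, -0.4]
grip_width: 0.0004
grasp_force: 0.0
```

```bash
python3 - <<'E'
from h import *
o=env.get_obs();print(o["tool_pos"].round(4),np.round(o["force"],1))
p,d=env.read_camera("scene");cv2.imwrite("pics/s2.png",cv2.resize(p[255:335,235:345,::-1],None,fx=7,fy=7,interpolation=cv2.INTER_CUBIC))
E
```

```text
[0.564  0.0264 0.1291] [-1.1 -0.3 -0.4]
```

View pics/s2.png

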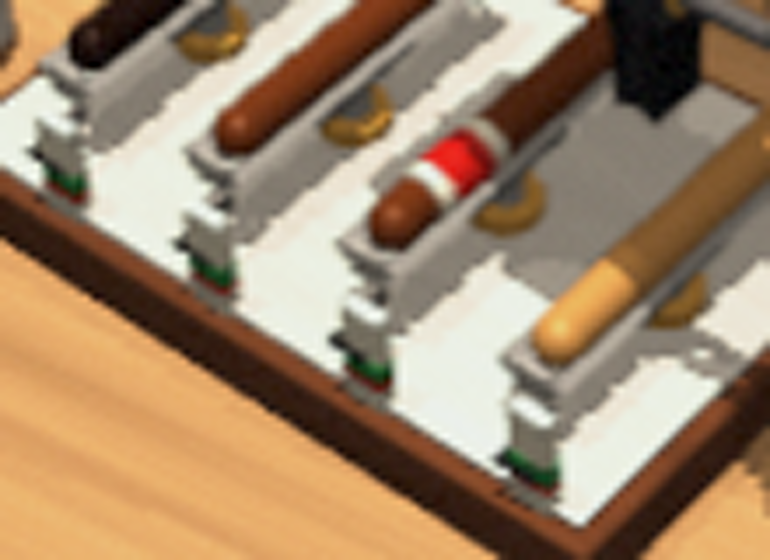

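The pale cradle has sunk, with its pointer in the middle of the green zone (510,465), and the other three are unchanged. Next is the medium cigar, two lanes over at −140 mm.

Request:
drive_tool(
  moves=[0,-1.2,0,0,0,0,-2.4,0,0,0,0,-3.48,0,0,0,0,-3.48,0.5,0,0,0,-3.48,0.8,0,0],
)

```text
time_s: 6.28
tool_pos: [0.5427, -0.1116, 0.0932]
tool_rot: [-180.0, -0.1, 172.4]
force: [0.2, 0.3, 0.1]
grip_width: 0.0006
grasp_force: 0.0
```

Request:
drive_tool(
  moves=[0,0,0.2,0,0,0,0,0.26,0,0,0,0,0.31,0,0,0,0,0.36,0,0,0,0,0.36,0,0],
)

```text
time_s: 6.9
tool_pos: [0.5441, -0.111, 0.0809]
tool_rot: [180.0, 0.0, 172.4]
force: [-1.8, 0.5, 2.9]
grip_width: 0.0006
grasp_force: 1.2
```

Request:
drive_tool(
  moves=[0,0,0.04,0,0,0,0,0.08,0,0,0,0,0.12,0,0,0,0,0.14,0,0,0,0,0.14,0,0],
)

```text
time_s: 7.52
tool_pos: [0.544, -0.1116, 0.0749]
tool_rot: [-180.0, 0.0, 172.4]
force: [0.1, 1.5, 3.4]
grip_width: 0.0005
grasp_force: 1.3
```

Request:
drive_tool(
  moves=[0,0,-0.05,0,0,0,0,-0.2,0,0,0,0,-0.7,0,0,0,0,-1.3,0,0,0,0,-1.3,0,0],
)

```text
time_s: 8.15
tool_pos: [0.5454, -0.1121, 0.1289]
tool_rot: [180.0, 0.2, 172.4]
force: [-0.3, -0.2, -0.4]
grip_width: 0.0001
grasp_force: 0.0
```

Request:
drive_tool(
  moves=[0,-0.9,0,0,0,0,-1.74,0,0,0,0,-1.74,0.4,0,0,0,-1.74,0.8,0,0,0,-1.74,0.8,0,0],
)

```text
time_s: 8.78
tool_pos: [0.5334, -0.1785, 0.0925]
tool_rot: [180.0, -0.3, 172.5]
force: [0.3, -0.1, 0.6]
grip_width: 0.0007
grasp_force: 0.0
```

```bash
python3 - <<'E'
from h import *
o=env.get_obs();print(o["tool_pos"].round(4),np.round(o["force"],1))
p,d=env.read_camera("scene");cv2.imwrite("pics/s3.png",cv2.resize(p[225:335,215:390,::-1],None,fx=4.5,fy=4.5,interpolation=cv2.INTER_CUBIC))
E
```

```text
[ 0.5334 -0.1785  0.0925] [ 0.3 -0.1  0.6]
```

View pics/s3.png

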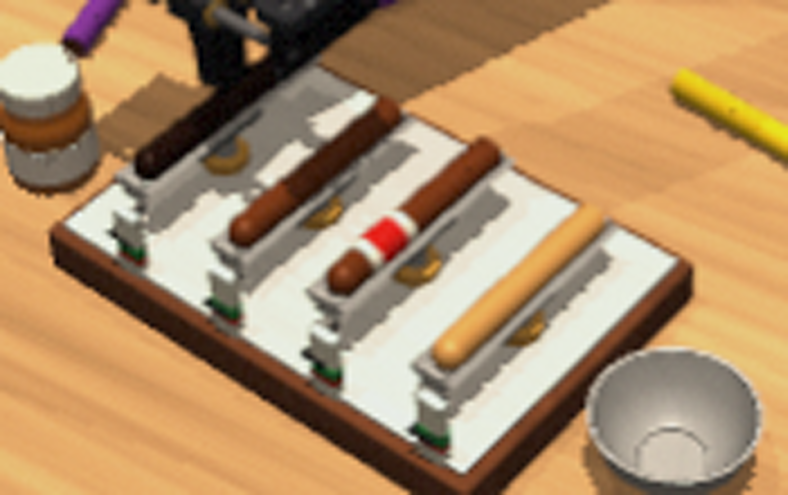

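The medium cradle has sunk and its pointer is in the green (215,305). The fingertip is now over the middle of the dark cigar (215,85).

Request:
drive_tool(
  moves=[0,0,0.2,0,0,0,0,0.26,0,0,0,0,0.31,0,0,0,0,0.36,0,0,0,0,0.36,0,0],
)

```text
time_s: 9.45
tool_pos: [0.5348, -0.1802, 0.0807]
tool_rot: [180.0, 0.0, 172.4]
force: [-0.1, 2.3, 2.3]
grip_width: 0.0005
grasp_force: 1.2
```

Request:
drive_tool(
  moves=[0,0,0.04,0,0,0,0,0.08,0,0,0,0,0.12,0,0,0,0,0.14,0,0,0,0,0.14,0,0],
)

```text
time_s: 10.07
tool_pos: [0.5348, -0.1804, 0.0749]
tool_rot: [-180.0, 0.0, 172.4]
force: [-1.3, 1.2, 2.8]
grip_width: 0.0008
grasp_force: 1.3
```

Request:
drive_tool(
  moves=[0,0,-0.05,0,0,0,0,-0.2,0,0,0,0,-0.9,0,0,0,0,-2.0,0,0,0,0,-3.0,0,0],
)

```text
time_s: 10.7
tool_pos: [0.5346, -0.181, 0.1966]
tool_rot: [-180.0, 0.0, 172.4]
force: [0.9, 0.3, -0.2]
grip_width: 0.0004
grasp_force: 0.0
```

Request:
drive_tool(
  moves=[0,0,0,0,0,0,0,0,0,0],
)

```text
time_s: 10.95
tool_pos: [0.5344, -0.1804, 0.1947]
tool_rot: [180.0, -0.0, 172.4]
force: [0.1, 0.6, 0.1]
grip_width: 0.0002
grasp_force: 0.0
```

```bash
python3 - <<'E'
from h import *
o=env.get_obs();print(o["tool_pos"].round(4),np.round(o["force"],1))
p,d=env.read_camera("scene");cv2.imwrite("pics/s4.png",cv2.resize(p[225:335,215:390,::-1],None,fx=4.5,fy=4.5,interpolation=cv2.INTER_CUBIC))
E
```

```text
[ 0.5344 -0.1804  0.1947] [0.1 0.6 0.1]
```

View pics/s4.png

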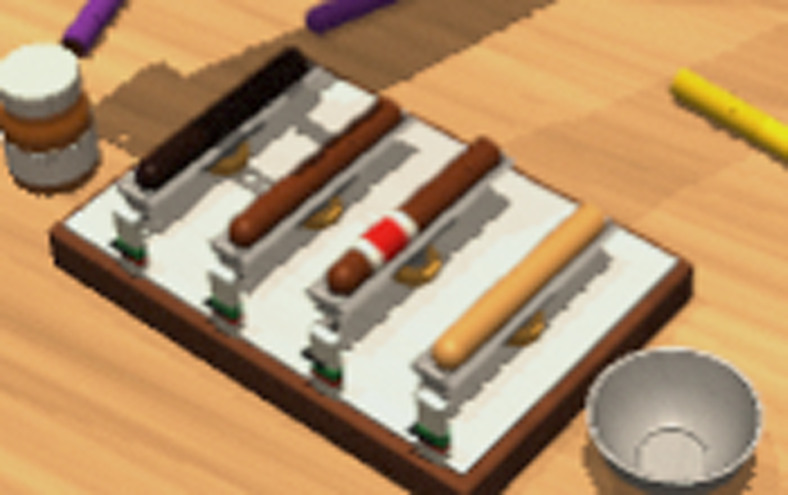

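All three unbanded cradles have sunk about 8 mm with pointers in the green: dark (120,245), medium (215,305) and pale (425,440). The banded cigar is still up, and the arm is clear.

```bash
python3 -c "
from cell import env
print(env.sign_off())"
```

```text
the job is handed in; nothing more can be done
None
```

I pressed the pale, medium and dark cigars in that order, each down about 8 mm with its pointer in the green zone. The banded cigar and, as far as the last camera view showed, everything else stayed undisturbed. The job is handed in, at about 11 s on the robot's clock.

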